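# Hold the caddy's bottom tray against its rear buffers while it is screwed on

## Task

By its dark pull, slide the bottom tray of the grey three-tier caddy, flat on the shelf with the hand cream and the nail file staying in it, squarely between the posts and under the middle tray until its back meets the two black rubber buffers on the rear rail. Then be my third hand while I drive the two screws from behind: press it evenly on both buffers with a steady push of about 10 N in all (never more than about 20 N) for at least three seconds, and finish still holding it pressed there, without letting go or backing off. Leave everything else on the caddy and the shelf where it is, and do not knock the caddy with the gripper.

Things in the scene. Friction and masses are not known exactly. Their poses are not given: they have to be found in the camera images.
- caddy: Grey plastic three-tier stacking caddy, 132 mm deep, 240 wide, 205 tall, fixed to the shelf. Origin on the shelf under the centre of its middle and top trays; x points from its open front (where the bottom tray goes in) to its rear, y to the left looking along x, z up. Pressed home with 10 N, the bottom tray's origin is at about x = -15, y = 0 mm in this frame and its axes agree with the caddy's.
- caddy_mouth (a point): Middle of the caddy's front opening, on the shelf, 45 mm before the caddy's origin; axes as the caddy's. Round posts 12 mm thick stand left and right, front pair just behind this point, rear pair 78 mm further in: 210 mm clear between them, low runners joining them. The middle tray roofs the opening from here 92 mm inwards, underside 62 mm above the shelf; rim of the top tray 192 mm up, post tips 205 mm.
- rear_rail (a point): Middle of the front face of the caddy's rear rail that carries the two buffers, 75 mm behind the caddy's origin, 24 mm above the shelf; the rail is 234 mm wide and reaches from 10 to 36 mm up. It shows from above, behind the middle tray.
- buffer_left: Left black rubber buffer, a soft cylinder 18 mm thick standing 14 mm off the rear rail towards the open front. Origin at the centre of its front face: x = 61, y = 45, z = 24 mm in the caddy's frame while unpressed; axes as the caddy's. Pressed, the face gives way along +x like a spring, 1.2 N per mm, 10 mm at most: about 4 mm on each buffer makes the 10 N in all.
- buffer_right: Right black rubber buffer, the same as the left one, at y = -45 mm in the caddy's frame.
- tray: The caddy's loose bottom tray, light grey plastic, open on top, on the shelf before the caddy: 160 mm long (its x), 200 wide (its y), 44 high, walls 3 mm, about 0.3 kg with contents, on four slippery nylon glides (drag under 1 N unless pressed down). Origin at the centre of its underside; x points from the pull to the flat back wall (outer face at x = 80 mm) that goes to the buffers, z up.
- tray_pull (a point): Centre of the tray's dark grey pull, the place to grip: a solid upright block 18 mm thick (along the tray's y), 40 mm tall from 6 to 46 mm above the shelf, reaching 41 mm out from the tray's front wall. The point lies 101 mm from the tray's origin along the tray's -x, 30 mm above the shelf; axes as the tray's.
- cream_mid (a point): Middle of the closed tube of hand cream (about 130 mm long, 44 mm wide, 31 mm thick, cream with a green cap) that lies flat in the bottom tray.
- file_mid (a point): Middle of the steel nail file with a blue handle (150 x 14 x 6 mm) that lies in the bottom tray.
- hairbrush_mid (a point): Middle of the pink hairbrush (180 mm long, 35 mm high) lying in the caddy's top tray. Leave it there.
- cup_mid (a point): Centre of the white ceramic cup (68 mm wide, 72 mm tall) standing in the caddy's middle tray. Leave it there.
- soap_pump_mid (a point): Middle of the pump bottle (64 mm wide, 174 mm tall) on the shelf. Leave it.
- face_jar_mid (a point): Centre of the amber jar with a white lid (60 mm wide, 48 mm tall) on the shelf. Leave it.
- screw_dish_mid (a point): Centre of the small blue dish of screws (80 mm wide, 18 mm tall) on the shelf. Leave it.
- screwdriver_grip (a point): Handle of the screwdriver (170 mm long) lying on the shelf. Leave it.
Not all that is in view belongs to the job. There is more than one size of the part that bears file_mid; the job needs the smallest.

How it is judged (in metres and radians):
On the way, in this order (a step that is already met when the one before it is completed fails the run):
1. the tray's back has passed squarely between the posts, under the middle tray (y of tray in the frame of caddy between -0.012 and 0.012 m and angle between the x axis of tray and the x axis of caddy, either way round below 0.1 rad and x of tray in the frame of caddy above -0.1 m).
2. the tray is pressed on both buffers, 2 to 9 N on each, steadily for two and a half seconds (y of tray in the frame of caddy between -0.012 and 0.012 m and angle between the x axis of tray and the x axis of caddy, either way round below 0.1 rad and contact force between tray and buffer_left between 2 and 9 N and contact force between tray and buffer_right between 2 and 9 N), for 2.5 s.
At the end, for the whole second after the job is handed in: The robot still presses the tray on both buffers with 2 to 9 N on each (about 10 N in all); the tray stands still, flat on the shelf (within 0.04 rad), between the posts within 12 mm of the middle and 0.10 rad of square; the cream and the nail file lie in it (all of step 2 and angle between tray's own z axis and vertical below 0.04 rad and height (world z) of tray below 0.006 m and linear speed of tray below 0.01 m/s and horizontal distance between each of cream_mid, file_mid and tray below 0.095 m and z of cream_mid in the frame of tray between 0 and 0.04 m and z of file_mid in the frame of tray between 0 and 0.04 m); the arm keeps its last pose, push and grip.
It fails at once if a buffer is pressed with more than 14 N (contact force between tray and buffer_left above 14 N or contact force between tray and buffer_right above 14 N).
It fails at once if the tray is lifted more than 25 mm or tipped more than 0.25 rad (height (world z) of tray above 0.025 m or angle between tray's own z axis and vertical above 0.25 rad).
It fails at once if the arm or gripper knocks the caddy (more than 10 N) (contact force between any of the arm, the fingers and caddy above 10 N).
It fails at once if something else on the caddy or the shelf is moved more than 30 mm (distance of any of hairbrush_mid, cup_mid, soap_pump_mid, face_jar_mid, screw_dish_mid, screwdriver_grip from where it was at the start of the episode above 0.03 m).
It also fails if it takes over 51 s, if anything falls off the work surface, if the arm or the gripper's body presses on something with over 40 N, if the wrist force passes 120 N, or if a joint passes its speed limit or range.

## Robot

A 6-joint arm with a two-finger parallel gripper is mounted at the origin on the work surface. World frame = base frame: x ahead of the robot, y to its left, z up, the work surface at z = 0. Lengths are in mm, angles in rad, forces in N, time in s.
With the tool pointing down it reaches from about 350 to 875 mm from the base axis. Payload 4.2 kg.
Tool frame: the origin (TCP) lies at the very end of the fingers, on their centre line; the grasp point (between the pads) lies 19 mm behind it; z points along the fingers, y is the direction in which the jaws open and shut (so a half turn about z gives the same grasp; the last joint's range is limited). The gripper opens to 85 mm and grips with 20 to 120 N. Pads are 22 mm wide; open, the fingers measure 114 mm over their backs; the gripper's body (76 mm by 85 mm) begins 54 mm behind the grasp point. The pads swing forward as they close: fully open they stand 13 mm farther back than shut.
Start: joints at [1.405, 0.385, 0.008, 0, -1.194, -0.259], TCP at [257.553, 569.443, 231.312] pointing down, gripper open.
Joint ranges: [-3.14, 3.14], [-1.21, 2.06], [-1.07, 1.41], [-3.16, 2.05], [-2.99, -0.16], [-3.1, 3.1]. Speed limits (rad/s): [2.79, 2.79, 3.14, 3.14, 3.14, 3.14].

## Interface

Orientations are given as a unit quaternion [x, y, z, w].
In Python, from bench import read_state, get_image, camera_params, job_done gives the robot as it stands.
- The arm moves only by the tool send_rows, never from a script. Its arguments are lists of equal length, an entry for each row: "translation": the shift along the tool's x, y, z in m, a list of three; "yaw": the turn about the tool's z in degrees; "fingers": the closure in counts, from 0 (fully open) to 255 (shut). A call has 1 to 12 rows; each row is the pose to reach, as a shift and turn from the pose measured when the call began, along the tool's axes at that moment; what a row does not reach only later rows make up. A row lasts 1/10 s, in which the tool goes at most 50 mm and 8.59 degrees, less where a joint would pass 70% of its speed; a pose out of reach is approached as far as the arm can. A call with a gripper value outside its range is refused whole. The fingers move at their own pace and stop on an object; the grip force is fixed at half the most. Time passes only in rows, so rows that repeat a pose let the fingers close. It gives the time, the measured TCP pose, the force and the opening at its end, in the units of the state.
- read_state(): the state, without advancing time (a new reading comes with each control period).
- get_image(name): name is "scene" or "side" or "wrist"; returns the picture (420x560x3 uint8, blue, green, red); there is no depth.
- camera_params(name): a dict with "mtx" (3x3 intrinsics, pixels), "k1" (the pictures are not rectified: a ray, as slopes to the right and down, at radius r is drawn at 1 + k1 r^2 times it, then the intrinsics apply), "rvec" (rotation vector, rad) and "tvec" (3), from world to camera coordinates, as OpenCV has them; the wrist camera has in their place "tool_from_camera" (4x4, takes a point from camera to tool coordinates, whose origin is the TCP and whose axes are the flange's). Camera axes: x right, y down, z forward; pixel columns grow to the right and rows downward; lengths in mm; the calibration is good to about 2 mm. A picture is of the moment at which its call begins: read the wrist's pose just before it. camera_params takes no time and is no camera call.
- job_done(): hands the job in, once; it reports no verdict.
The state is a dict: "clock": time; "joints": joint angles; "joint_vel": joint speeds; "joint_efforts": joint torques, N m; "position": TCP position; "ee_rot": TCP orientation; "contact_force": force on the tool from outside, world axes, zero at the start; "wrist_torque": the same for the moment, N m; "gripper_width": finger opening in mm.
Only numpy, scipy, OpenCV 4.12 (cv2) and the standard library are available. Lean on these libraries where they do the work, as an engineer would, in place of code of your own. Each camera call takes 0.05 s, during which the arm holds its last target.

## Working session

There is one attempt and no reset: what is moved stays moved. The work goes in short steps, Python scripts to look and compute and a tool call to move; the robot and the scene stay as the last step left them, time stands still between calls to the robot, and variables do not carry over. Pictures are saved under pics/ and viewed, and the job is handed in when it is done.

Besides the shell and the picture viewer there is one more tool, called after ">>>" by a JSON object that holds its "name" and its "arguments". send_rows: Moves the arm, as the interface text tells. Its arguments: {"type":"object","properties":{"translation":{"type":"array","items":{"type":"array","items":{"type":"number"}}},"yaw":{"type":"array","items":{"type":"number"}},"fingers":{"type":"array","items":{"type":"number"}}},"required":["translation","yaw","fingers"]}

```bash
ls; mkdir -p pics
python3 - <<'E'
from bench import *
import cv2
s=read_state();print(s)
for n in("scene","side","wrist"):
    cv2.imwrite(f"pics/{n}0.png",get_image(n));print(n,camera_params(n))
E
```

```text
pics
{'clock': 0.0, 'joints': array([ 1.40461151e+00,  3.85542136e-01,  6.59559134e-03, -5.13569588e-04,
       -1.19398276e+00, -2.58609665e-01]), 'joint_vel': array([ 4.45456288e-04, -1.20045257e-03, -7.83024101e-06, -5.64709629e-04,
        1.12813095e-03,  2.20540263e-03]), 'joint_efforts': array([ 2.73056839e-04, -3.92292058e+01,  1.88406783e+01,  4.18628767e+00,
       -4.69617167e-03,  5.46476912e-06]), 'position': array([257.31410051, 568.92000901, 230.21628908]), 'ee_rot': array([ 9.77507817e-01, -2.10896359e-01, -1.89146047e-04,  1.07637556e-03]), 'contact_force': array([ 0.05969759, -0.4622866 ,  0.06488841]), 'wrist_torque': array([0.021753  , 0.05649204, 0.0350575 ]), 'gripper_width': 85.45946005063097}
scene {'mtx': array([[505.43949496,   0.        , 277.26457207],
       [  0.        , 505.43949496, 202.56870536],
       [  0.        ,   0.        ,   1.        ]]), 'k1': -0.023103245650567344, 'rvec': array([ 1.21041918,  2.25401412, -0.97802116]), 'tvec': array([ 328.61671225, -245.57227267, 1877.78820935])}
side {'mtx': array([[387.7806854 ,   0.        , 273.92794671],
       [  0.        , 387.7806854 , 203.08601484],
       [  0.        ,   0.        ,   1.        ]]), 'k1': 0.036945380997591946, 'rvec': array([ 2.21509458, -0.67034169,  0.2834742 ]), 'tvec': array([-483.75347114,  311.33224995,  855.78257558])}
wrist {'mtx': array([[299.74255393,   0.        , 276.39820288],
       [  0.        , 299.74255393, 207.44838853],
       [  0.        ,   0.        ,   1.        ]]), 'k1': -0.061491040771116244, 'tool_from_camera': array([[ 9.22985054e-04, -9.65365295e-01, -2.60900356e-01,
         6.39276096e+01],
       [ 9.99999565e-01,  9.25858009e-04,  1.11895066e-04,
         1.44817102e-02],
       [ 1.33537070e-04, -2.60900345e-01,  9.65365730e-01,
        -1.41510736e+02],
       [ 0.00000000e+00,  0.00000000e+00,  0.00000000e+00,
         1.00000000e+00]])}
```

View pics/scene0.png

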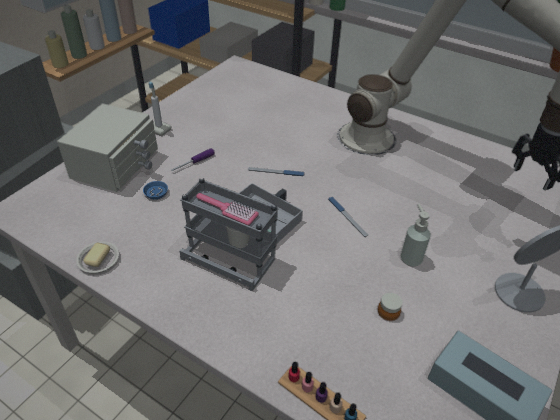

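View pics/side0.png

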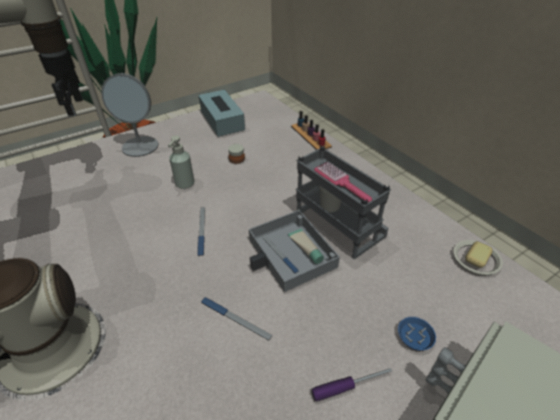

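View pics/wrist0.png

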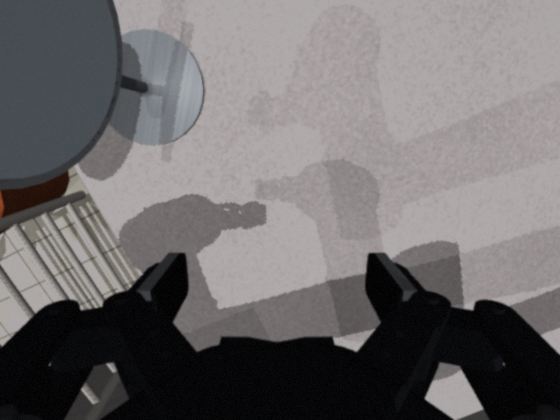

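Run:
```python
import cv2
a=cv2.imread("pics/side0.png")[130:310,180:420];cv2.imwrite("pics/side0c.png",cv2.resize(a,None,fx=3.3,fy=3.3,interpolation=cv2.INTER_CUBIC))
a=cv2.imread("pics/scene0.png")[160:300,150:336];cv2.imwrite("pics/scene0c.png",cv2.resize(a,None,fx=4,fy=4,interpolation=cv2.INTER_CUBIC))
```

```text
(no output)
```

View pics/side0c.png

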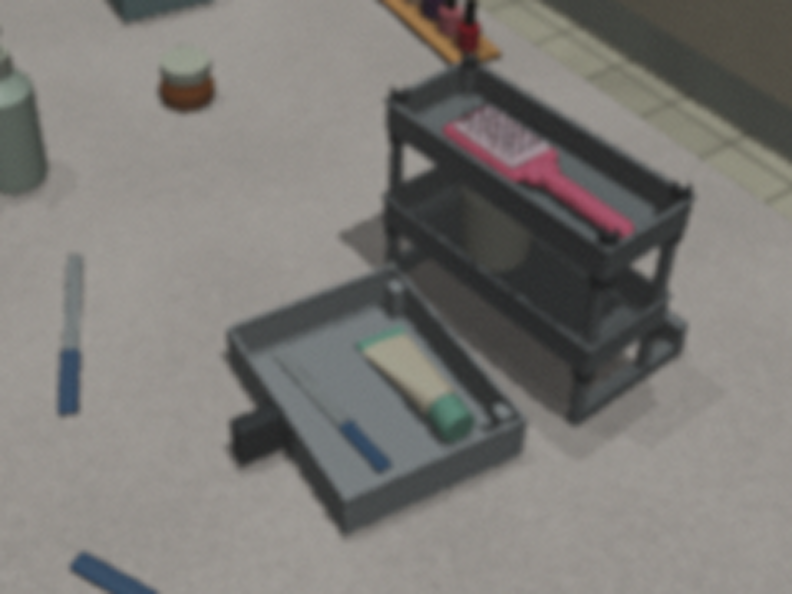

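View pics/scene0c.png

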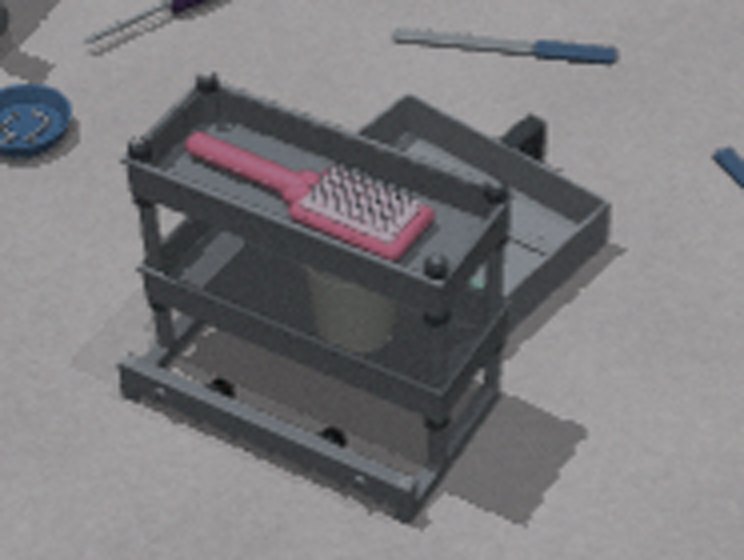

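```bash
cat > h.py <<'E'
import numpy as np, cv2
from scipy.optimize import least_squares
from bench import *
CP={n:camera_params(n) for n in("scene","side","wrist")}
def proj(n,P,st=None):
    p=CP[n];P=np.atleast_2d(P).astype(float)
    if n=="wrist":
        from scipy.spatial.transform import Rotation as R
        T=np.eye(4);T[:3,:3]=R.from_quat(st["ee_rot"]).as_matrix();T[:3,3]=st["position"]
        M=np.linalg.inv(T@p["tool_from_camera"]);rv=cv2.Rodrigues(M[:3,:3])[0];tv=M[:3,3]
    else: rv,tv=p["rvec"],p["tvec"]
    return cv2.projectPoints(P,rv,tv,p["mtx"],np.array([p["k1"],0,0,0,0]))[0][:,0]
def tf(q,P):
    c,s=np.cos(q[2]),np.sin(q[2]);P=np.atleast_2d(P).astype(float)
    return np.c_[q[0]+c*P[:,0]-s*P[:,1],q[1]+s*P[:,0]+c*P[:,1],P[:,2]]
def fit(obs,q0,st=None):
    # obs: list (cam,(u,v),(x,y,z))
    f=lambda q:np.concatenate([proj(n,tf(q,X),st)[0]-uv for n,uv,X in obs])
    r=min((least_squares(f,[q0[0],q0[1],a],x_scale=[100,100,1],loss="soft_l1") for a in np.arange(-3,3.2,.75)),key=lambda r:r.cost)
    return r.x,f(r.x).reshape(-1,2)
E
cat > p0.py <<'E'
from h import *
S=lambda u,v:("side",np.array([180+u/3.3,130+v/3.3])-.35)
C=lambda u,v:("scene",np.array([150+u/4,160+v/4])-.37)
o=lambda a,X:(a[0],a[1],X)
cad=[o(S(398,95),(-39,111,205)),o(S(468,62),(39,111,205)),o(S(683,188),(39,-111,205)),o(S(608,237),(-39,-111,205)),
o(C(207,77),(-39,-111,205)),o(C(138,143),(39,-111,205)),o(C(437,258),(39,111,205)),o(C(497,186),(-39,111,205)),
]
q,r=fit(cad,[600,0,0]);print(q,r.round(1).tolist())
tr=[o(S(392,268),(80,100,44)),o(S(230,330),(-80,100,44)),o(S(347,505),(-80,-100,44)),o(S(522,425),(80,-100,44)),o(S(347,532),(-80,-100,2)),
o(C(408,97),(-80,-100,44)),o(C(609,205),(-80,100,44))]
t,r=fit(tr,[500,0,0]);print(t,r.round(1).tolist())
for n in("side","scene"):
  print(n,proj(n,tf(t,[[-101,0,30]])), proj(n,tf(q,[[61,45,24],[61,-45,24],[-39,-111,0]])))
c,s=np.cos(q[2]),np.sin(q[2]);d=t[:2]-q[:2]
print("rel",c*d[0]+s*d[1],-s*d[0]+c*d[1],t[2]-q[2], "pull",tf(t,[[-101,0,30]]), "home pull",tf(q,[[-116,0,30]]))
E
python3 p0.py
```

```text
[ 7.40828555e+02 -6.55846320e+01  9.04621112e-02] [[-0.3, -1.9], [0.0, -2.4], [-0.5, -1.0], [0.1, -2.3], [-0.4, -1.3], [-0.2, -1.0], [-0.5, -0.6], [-0.5, -1.4]]
[ 5.85907691e+02 -7.82643468e+01 -9.54506730e-02] [[0.7, -1.2], [-1.0, -0.8], [-0.7, -0.8], [2.1, -1.4], [-0.7, 1.6], [-0.8, -1.9], [-0.4, -1.3]]
side [[257.84372978 260.18435132]] [[338.13532537 204.4312783 ]
 [361.11789934 220.85039541]
 [353.08327704 257.51488965]]
scene [[279.53564822 195.28553134]] [[233.56150373 267.6080219 ]
 [205.77736159 255.5375786 ]
 [206.64590663 230.69964366]]
rel -155.43287738238993 1.36749342532198 -0.1859127841709906 pull [[485.36743871 -68.63846098  30.        ]] home pull [[625.30286866 -76.06393058  30.        ]]
```

Run:
```python
from h import *
def tri(a,b):
    f=lambda X:np.r_[proj("scene",X)[0]-a,proj("side",X)[0]-b]
    r=least_squares(f,[400,100,50]);return r.x.round(),r.fun.round(1)
print("pump top",tri((421,208),(174,143)))
print("pump mid",tri((415,245),(182,170)))
print("mirror base",tri((520,292),(138,147)))
print("file1",tri((347,216),(201,232)))
```

```text
pump top (array([456., 352., 171.]), array([-1.2,  0.9, -1.4, -0.9]))
pump mid (array([470., 369.,  52.]), array([-0.2,  0.1, -0.2, -0.1]))
mirror base (array([416., 664.,  -3.]), array([ 0.4, -0.3,  0.5,  0.4]))
file1 (array([418., 137.,  -3.]), array([-0.3,  0.1, -0.3, -0.1]))
```

>>> {"name": "send_rows", "arguments": {"translation": [[0.03,0.031,0],[0.062,0.064,0],[0.095,0.098,0],[0.128,0.132,0],[0.161,0.166,0],[0.194,0.2,0],[0.227,0.234,0],[0.26,0.268,0],[0.293,0.302,0],[0.326,0.336,0],[0.359,0.37,0],[0.392,0.404,0]], "yaw": [8,16,24,32,40,48,56,64,72,80,88,96], "fingers": [0,0,0,0,0,0,0,0,0,0,0,0]}}

```text
clock: 1.35
position: [448.1, 37.5, 231.3]
ee_rot: [-0.495, 0.869, -0.0, -0.0]
contact_force: [1.6, 0.8, -0.4]
gripper_width: 85.7
```

>>> {"name": "send_rows", "arguments": {"translation": [[0.024,-0.028,0.01],[0.048,-0.057,0.02],[0.073,-0.086,0.03],[0.073,-0.086,0.03],[0.073,-0.086,0.03],[0.073,-0.086,0.03],[0.073,-0.086,0.03],[0.073,-0.086,0.03],[0.073,-0.086,0.03],[0.073,-0.086,0.03]], "yaw": [8,16,24,32,40,48,56,64.9,64.9,64.9], "fingers": [0,0,0,0,0,0,0,0,0,0]}}

```text
clock: 2.35
position: [484.7, -69.2, 201.3]
ee_rot: [0.047, 0.999, -0.001, -0.0]
contact_force: [0.7, -0.1, -0.6]
gripper_width: 85.2
```

```bash
cat > look.py <<'E'
import sys,pickle
from h import *
k=sys.argv[1]
for n in sys.argv[2:]:
    st=read_state();im=get_image(n);cv2.imwrite(f"pics/{n}{k}.png",im);pickle.dump(st,open(f"pics/{n}{k}.pkl","wb"))
    if n=="wrist": cv2.imwrite(f"pics/{n}{k}v.png",cv2.resize(im,(800,600),interpolation=cv2.INTER_CUBIC))
print(st["clock"],st["position"],st["ee_rot"],st["contact_force"],st["joints"],st["gripper_width"])
E
python3 look.py 1 wrist
```

```text
2.35 [484.6651214  -69.19927599 201.30277851] [ 4.70164501e-02  9.98893870e-01 -6.47041640e-04 -2.68487215e-04] [ 0.74207738 -0.13518973 -0.57556151] [ 1.91402779e-01  1.80464141e-01 -3.61310918e-01  1.31896754e-03
 -1.02984908e+00 -1.85694638e+00] 85.24326501135396
```

View pics/wrist1v.png

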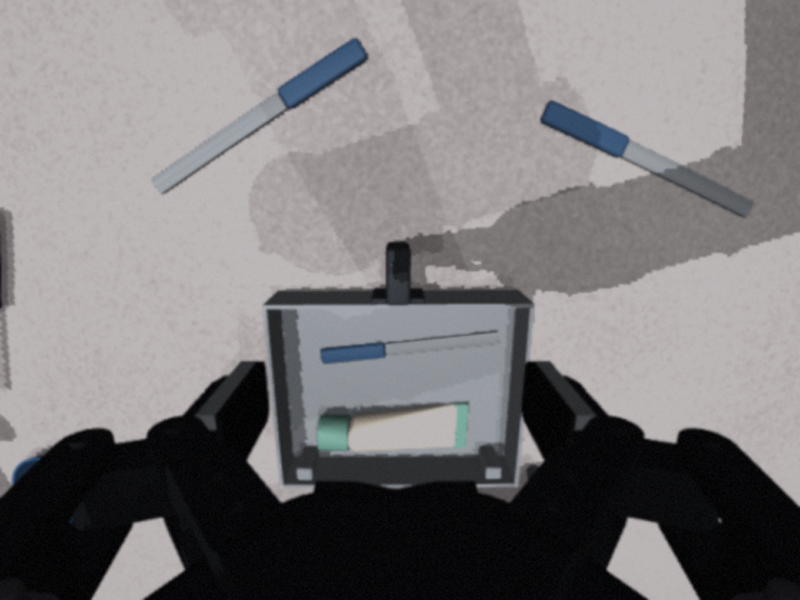

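```bash
python3 - <<'E'
from h import *
import pickle
st=pickle.load(open("pics/wrist1.pkl","rb"))
W=lambda u,v,X:("wrist",np.array([(u+.5)*.7-.5,(v+.5)*.7-.5]),X)
ob=[W(266,306,(-80,-100,44)),W(531,305,(-80,100,44)),W(284,485,(80,-100,44)),W(517,486,(80,100,44)),W(277,291,(-80,-100,3)),W(522,290,(-80,100,3))]
t,r=fit(ob,[586,-78],st);print(t,r.round(1).tolist())
print(np.array(proj("wrist",tf(t,[[-121,-9,46],[-121,9,46],[-121,0,6]]),st))/.7, tf(t,[-101,0,30]))
E
python3 - <<'E'
import cv2
a=cv2.imread("pics/wrist1.png")[155:230,230:330];cv2.imwrite("pics/w1c.png",cv2.resize(a,None,fx=7,fy=7))
E
```

```text
[ 5.83607370e+02 -7.40472438e+01 -8.91115071e-02] [[-2.0, -0.7], [4.0, -0.7], [-2.2, 2.1], [1.6, 0.9], [0.7, 0.1], [-0.7, 0.1]]
[[386.77766218 248.77674   ]
 [412.57594665 248.68257355]
 [399.18924496 240.94128441]] [[483.00811798 -65.05888854  30.        ]]
```

View pics/w1c.png

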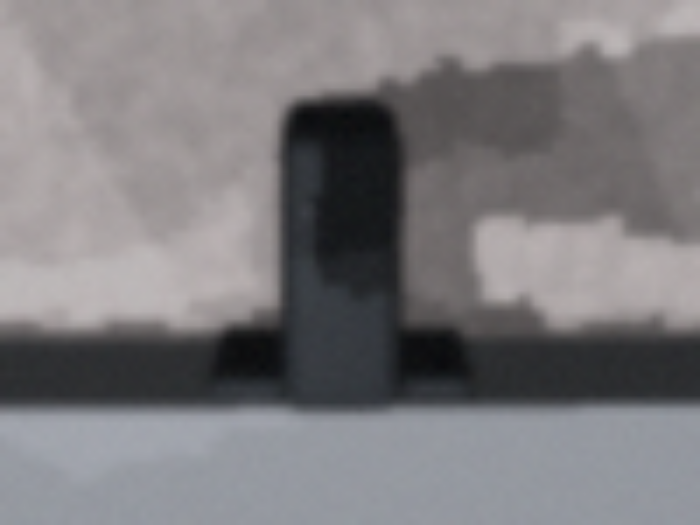

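>>> {"name": "send_rows", "arguments": {"translation": [[0.001,0.002,0.03],[0.001,0.002,0.07],[0.001,0.002,0.11],[0.001,0.002,0.14],[0.001,0.002,0.165],[0.001,0.002,0.18],[0.001,0.002,0.189],[0.001,0.002,0.189],[0.001,0.002,0.189]], "yaw": [0,0,0,0,0,0,0,0,0], "fingers": [0,0,0,0,0,0,0,0,0]}}

```text
clock: 3.3
position: [484.4, -67.3, 12.9]
ee_rot: [0.047, 0.999, -0.001, 0.0]
contact_force: [0.3, 0.1, 0.4]
gripper_width: 85.5
```

```bash
python3 look.py 2 side wrist; python3 -c "
import cv2
a=cv2.imread('pics/side2.png')[150:310,180:420];cv2.imwrite('pics/side2c.png',cv2.resize(a,None,fx=3.3,fy=3.3,interpolation=cv2.INTER_CUBIC))"
```

```text
3.35 [484.64608412 -67.19822289  13.22203481] [ 4.67843005e-02  9.98904605e-01 -4.79571263e-04  7.67220275e-04] [-0.00118056 -0.36097915  0.56465755] [ 0.19576462  0.44307651 -0.58064451  0.00250354 -0.54581756 -1.86230272] 85.66412948751115
```

View pics/wrist2v.png

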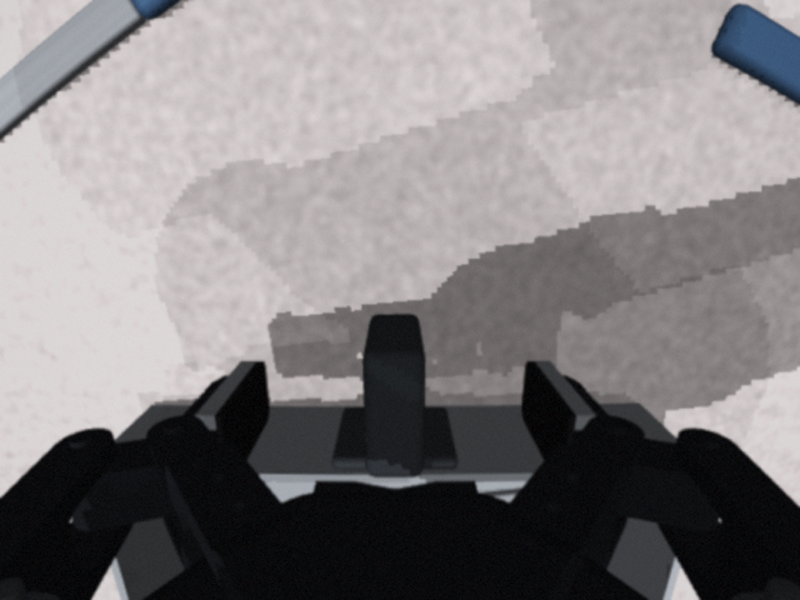

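View pics/side2c.png

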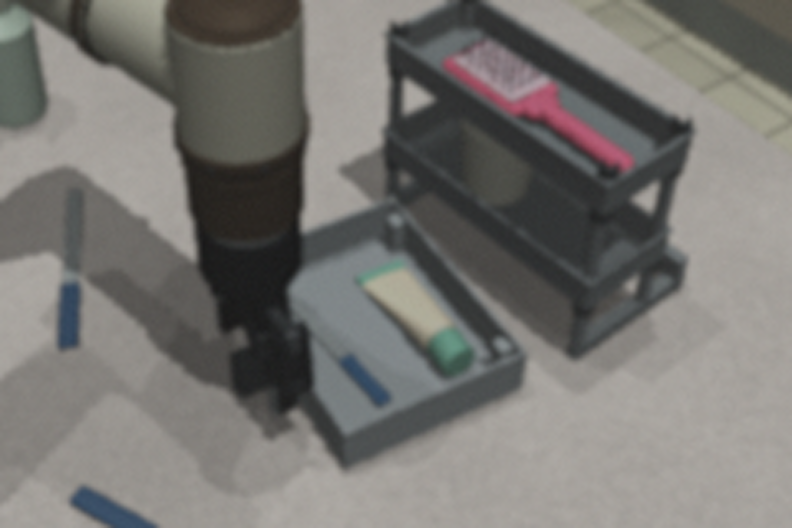

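>>> {"name": "send_rows", "arguments": {"translation": [[0,0,0],[0,0,0],[0,0,0],[0,0,0],[0,0,0],[0,0,0],[0,0,0],[0,0,0],[0,0,0],[0,0,0],[0,0,0],[0,0,0]], "yaw": [0,0,0,0,0,0,0,0,0,0,0,0], "fingers": [60,120,180,230,255,255,255,255,255,255,255,255]}}

```text
clock: 4.6
position: [484.8, -67.2, 13.6]
ee_rot: [0.047, 0.999, -0.0, 0.001]
contact_force: [-0.6, 0.7, 5.8]
gripper_width: 17.2
```

```bash
python3 look.py 3 side wrist scene; python3 -c "
import cv2
a=cv2.imread('pics/side3.png')[150:310,180:420];cv2.imwrite('pics/side3c.png',cv2.resize(a,None,fx=3.3,fy=3.3,interpolation=cv2.INTER_CUBIC))
a=cv2.imread('pics/scene3.png')[160:300,150:336];cv2.imwrite('pics/scene3c.png',cv2.resize(a,None,fx=4,fy=4,interpolation=cv2.INTER_CUBIC))"
```

```text
4.7 [484.82388647 -67.20612708  13.58518271] [ 4.67616235e-02  9.98905381e-01 -4.40781939e-04  1.09351052e-03] [-1.82791696  0.07286979  5.43465513] [ 0.19572528  0.44240492 -0.58046437  0.00265931 -0.54601727 -1.86235037] 17.19659273054624
```

View pics/wrist3v.png

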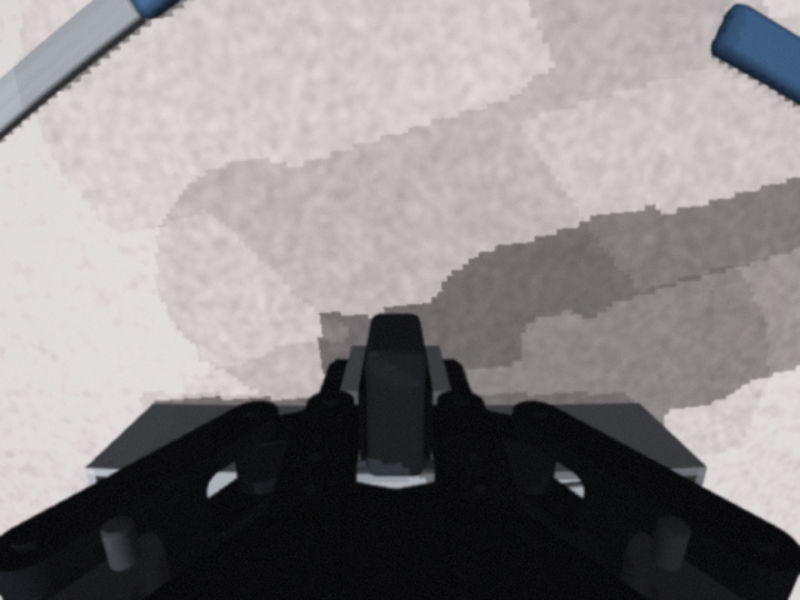

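View pics/side3c.png

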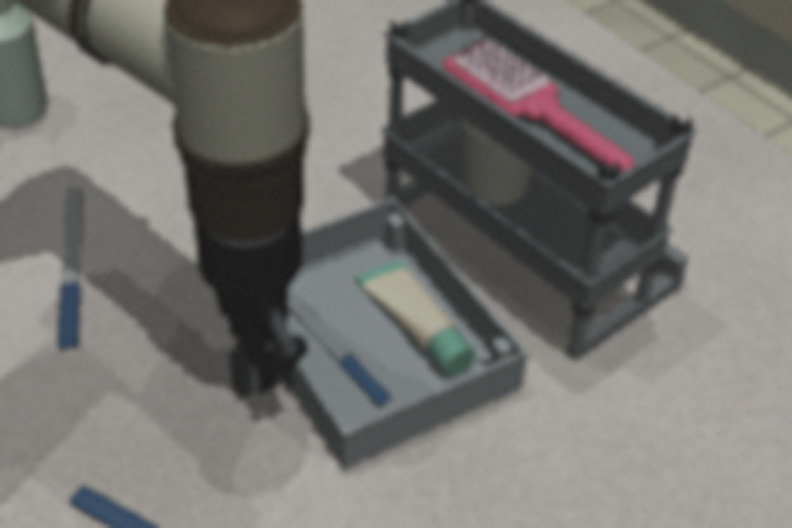

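View pics/scene3c.png

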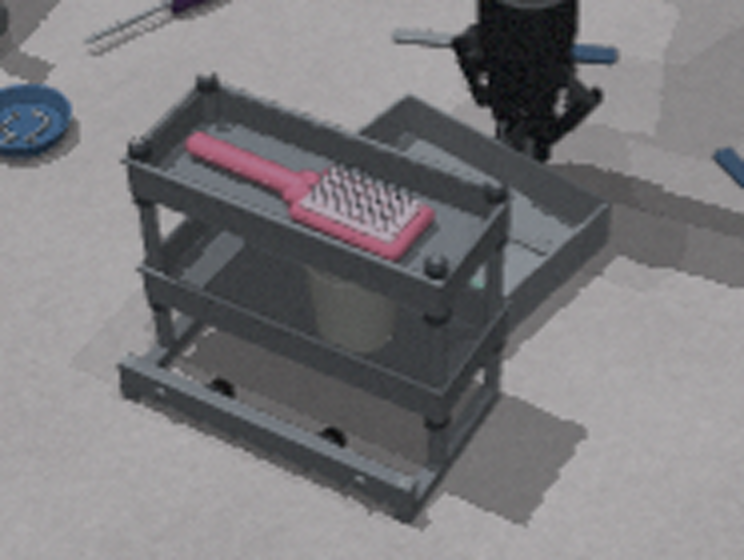

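>>> {"name": "send_rows", "arguments": {"translation": [[0.003,0.0,0],[0.006,-0.002,0],[0.0075,-0.004,0],[0.0075,-0.0065,0],[0.0075,-0.009,0],[0.0075,-0.0115,0],[0.0075,-0.014,0],[0.0075,-0.0165,0],[0.0075,-0.019,0],[0.0075,-0.0218,0],[0.0075,-0.0218,0],[0.0075,-0.0218,0]], "yaw": [0,-1,-2,-3.2,-4.4,-5.6,-6.8,-8,-9.3,-10.6,-10.6,-10.6], "fingers": [255,255,255,255,255,255,255,255,255,255,255,255]}}

```text
clock: 5.95
position: [475.2, -88.4, 13.6]
ee_rot: [-0.046, 0.999, -0.001, 0.001]
contact_force: [0.4, -1.0, 3.3]
gripper_width: 17.2
```

```bash
python3 look.py 4 side scene; python3 -c "
import cv2
a=cv2.imread('pics/side4.png')[150:310,180:420];cv2.imwrite('pics/side4c.png',cv2.resize(a,None,fx=3.3,fy=3.3,interpolation=cv2.INTER_CUBIC))
a=cv2.imread('pics/scene4.png')[160:300,150:336];cv2.imwrite('pics/scene4c.png',cv2.resize(a,None,fx=4,fy=4,interpolation=cv2.INTER_CUBIC))"
```

```text
6.0 [475.18925295 -88.36731539  13.57884686] [-4.57781489e-02  9.98951032e-01 -6.34300667e-04  8.91236704e-04] [ 0.12571481 -1.30216072  3.18511348] [ 0.15404469  0.43534972 -0.59535849  0.00283488 -0.5384549  -1.63568522] 17.62674379523455
```

View pics/side4c.png

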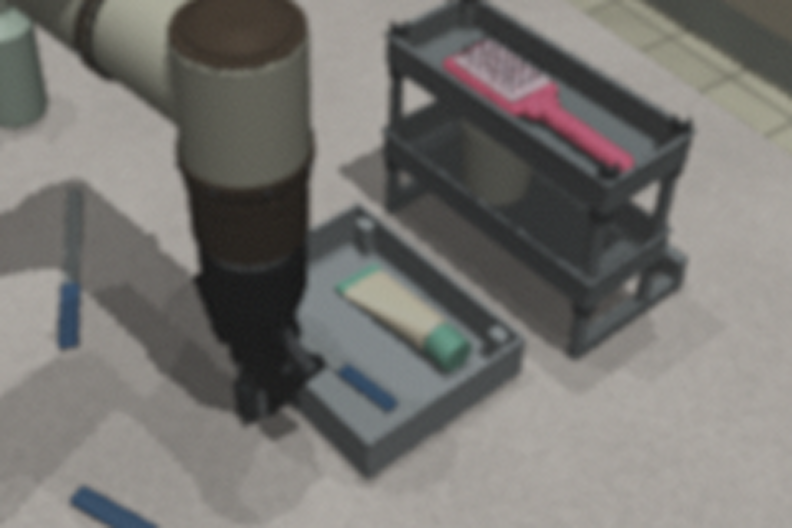

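View pics/scene4c.png

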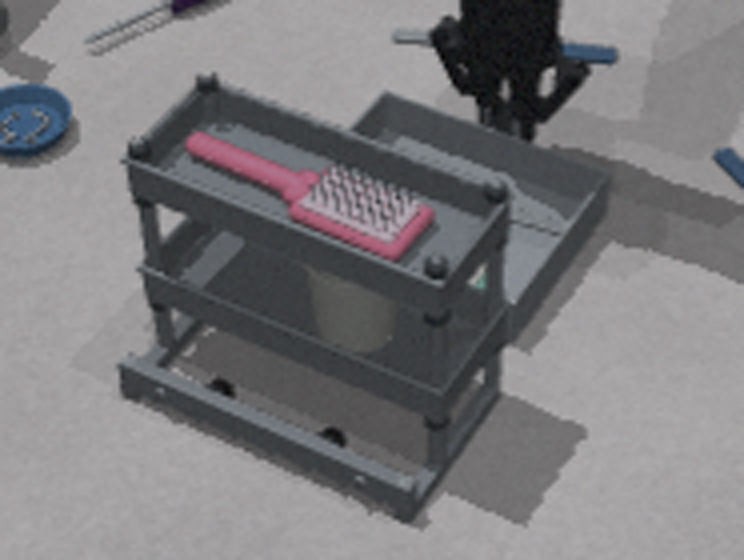

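```bash
cat > p4.py <<'E'
from h import *
S=lambda u,v:("side",np.array([180+u/3.3,150+v/3.3])-.35)
C=lambda u,v:("scene",np.array([150+u/4,160+v/4])-.37)
o=lambda a,X:(a[0],a[1],X)
q=np.array([740.83,-65.58,.0905])
tr=[o(S(358,206),(80,100,44)),o(S(371,450),(-80,-100,44)),o(S(522,345),(80,-100,44)),o(S(371,477),(-80,-100,2)),o(S(522,372),(80,-100,2)),
o(C(388,92),(-80,-100,44)),o(C(609,180),(-80,100,44))]
t,r=fit(tr,[580,-90,0]);print(t,r.round(1).tolist())
c,s=np.cos(q[2]),np.sin(q[2]);d=t[:2]-q[:2]
print("rel",c*d[0]+s*d[1],-s*d[0]+c*d[1],t[2]-q[2],"pull",tf(t,[-101,0,30]))
def box(x0,x1,y0,y1,z):return [(x0,y0,z),(x1,y0,z),(x1,y1,z),(x0,y1,z)]
for n,(x0,y0,f,w,h) in {"side":(180,130,3.3,240,180),"scene":(150,160,4,186,140)}.items():
    im=cv2.imread(f"pics/{n}4.png");big=cv2.resize(im[y0:y0+h,x0:x0+w],None,fx=f,fy=f,interpolation=cv2.INTER_CUBIC)
    def draw(P,qq,col):
        uv=((proj(n,tf(qq,P))-[x0,y0]+.5)*f-.5).round().astype(np.int32);cv2.polylines(big,[uv],True,col,1)
    draw(box(-80,80,-100,100,44),t,(0,255,0));draw(box(-80,80,-100,100,1),t,(0,200,0))
    draw(box(-45,47,-117,117,62),q,(0,0,255));draw(box(-45,45,-117,117,192),q,(0,0,255));draw(box(-39,39,-111,111,0),q,(255,0,255))
    draw([(75,-117,36),(75,117,36),(75,117,10),(75,-117,10)],q,(255,255,0))
    a=np.linspace(0,6.28,20)
    for y in(45,-45):draw([(61,y+9*np.cos(b),24+9*np.sin(b)) for b in a],q,(0,255,255))
    cv2.imwrite(f"pics/{n}4o.png",big)
E
python3 p4.py
```

```text
[ 5.76915675e+02 -7.92058622e+01  9.16220490e-02] [[0.3, -1.5], [-0.7, -1.4], [1.4, -2.3], [-1.0, 1.0], [-0.2, 0.2], [-1.7, -0.9], [-0.2, -2.2]]
rel -164.47499142048272 1.243904697048599 0.001122049043088047 pull [[476.33930569 -88.44674755  30.        ]]
```

View pics/side4o.png

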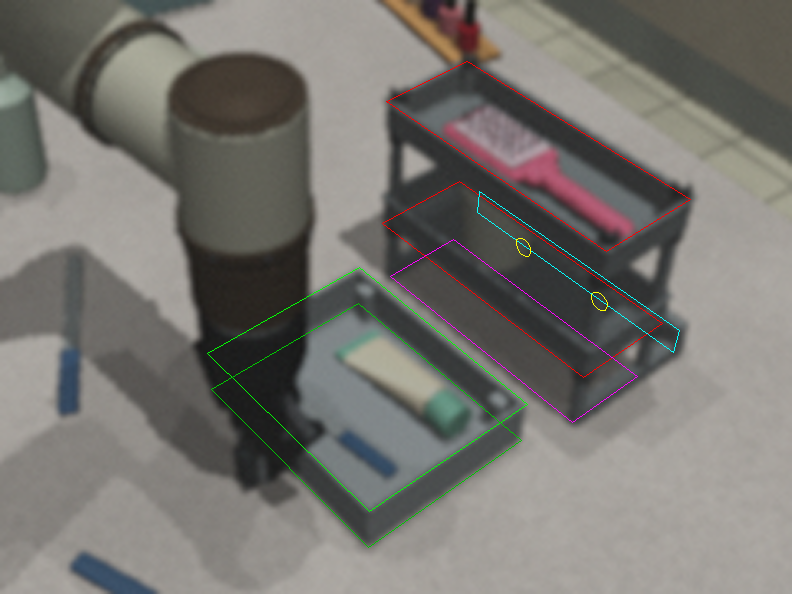

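View pics/scene4o.png

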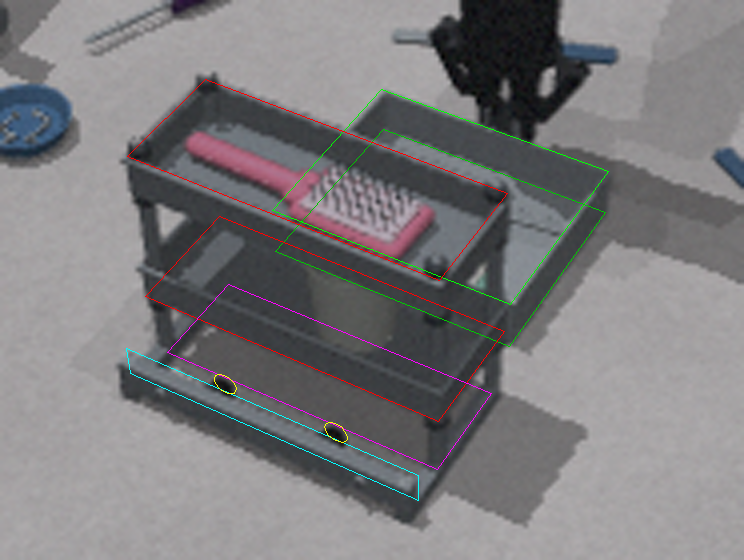

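>>> {"name": "send_rows", "arguments": {"translation": [[-0.003,-0.0007,0],[-0.008,-0.0007,0],[-0.014,-0.0007,0],[-0.02,-0.0007,0],[-0.026,-0.0007,0],[-0.032,-0.0007,0],[-0.038,-0.0007,0],[-0.044,-0.0007,0],[-0.05,-0.0007,0],[-0.055,-0.0007,0],[-0.058,-0.0007,0],[-0.06,-0.0007,0]], "yaw": [0,0,0,0,0,0,0,0,0,0,0,0], "fingers": [255,255,255,255,255,255,255,255,255,255,255,255]}}

```text
clock: 7.25
position: [534.9, -83.5, 13.6]
ee_rot: [-0.046, 0.999, -0.001, 0.001]
contact_force: [-1.6, -0.6, 4.0]
gripper_width: 17.2
```

```bash
python3 look.py 5 side scene; python3 -c "
import cv2
a=cv2.imread('pics/side5.png')[150:310,180:420];cv2.imwrite('pics/side5c.png',cv2.resize(a,None,fx=3.3,fy=3.3,interpolation=cv2.INTER_CUBIC))
a=cv2.imread('pics/scene5.png')[160:300,150:336];cv2.imwrite('pics/scene5c.png',cv2.resize(a,None,fx=4,fy=4,interpolation=cv2.INTER_CUBIC))"
```

```text
7.3 [535.25134622 -83.52015266  13.60173502] [-4.57157291e-02  9.98953951e-01 -6.30941315e-04  8.22761556e-04] [-1.75504944 -0.29922651  3.90280812] [ 0.1454611   0.50409798 -0.45023521  0.00246039 -0.61495285 -1.62680262] 17.32217518649252
```

View pics/side5c.png

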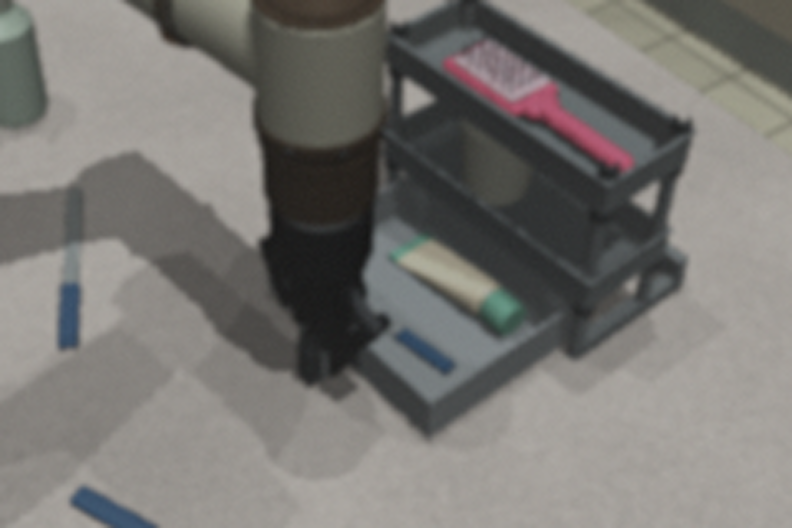

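View pics/scene5c.png

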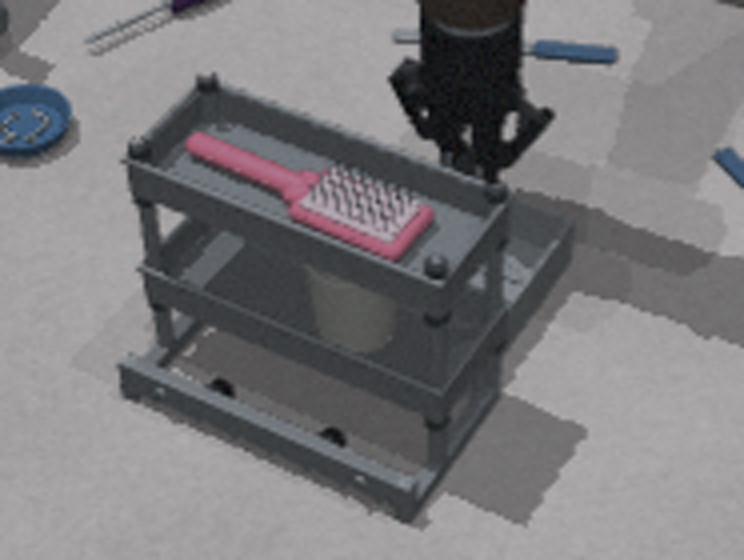

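>>> {"name": "send_rows", "arguments": {"translation": [[-0.003,0,0],[-0.008,0,0],[-0.014,0,0],[-0.02,0,0],[-0.027,0,0],[-0.034,0,0],[-0.041,0,0],[-0.048,0,0],[-0.054,0,0],[-0.06,0,0],[-0.065,0,0],[-0.068,0,0]], "yaw": [0,0,0,0,0,0,0,0,0,0,0,0], "fingers": [255,255,255,255,255,255,255,255,255,255,255,255]}}

```text
clock: 8.55
position: [603.4, -77.2, 13.6]
ee_rot: [-0.046, 0.999, -0.001, 0.001]
contact_force: [-1.7, 0.6, 3.8]
gripper_width: 17.2
```

```bash
python3 look.py 6 side scene; python3 -c "
import cv2
a=cv2.imread('pics/side6.png')[130:310,180:420];cv2.imwrite('pics/side6c.png',cv2.resize(a,None,fx=3.3,fy=3.3,interpolation=cv2.INTER_CUBIC))
a=cv2.imread('pics/scene6.png')[160:300,150:336];cv2.imwrite('pics/scene6c.png',cv2.resize(a,None,fx=4,fy=4,interpolation=cv2.INTER_CUBIC))"
```

```text
8.6 [603.86822742 -77.17502738  13.5948185 ] [-4.58055273e-02  9.98949201e-01 -6.23682415e-04  1.39971951e-03] [ 0.4681764  -0.37448884  2.19778372] [ 0.1392532   0.58511111 -0.27786948  0.00231908 -0.70514621 -1.62017031] 17.378974782938315
```

View pics/side6c.png

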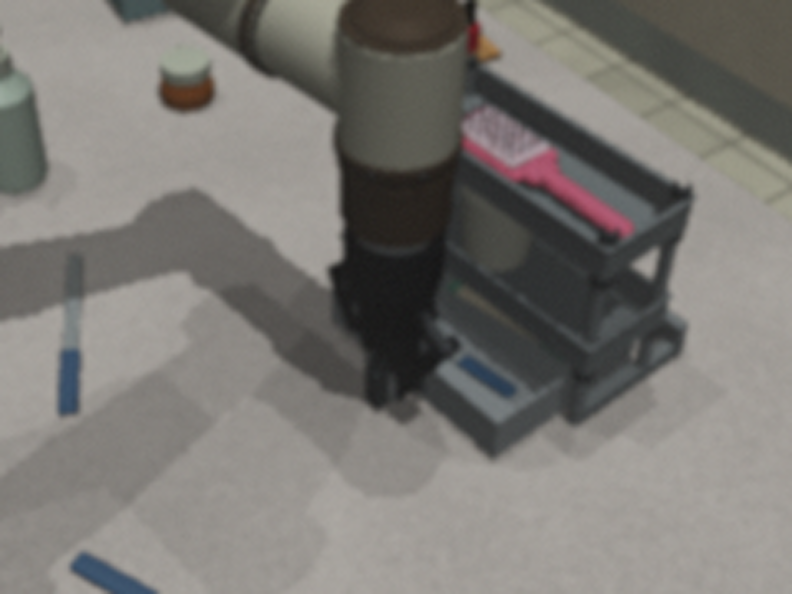

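View pics/scene6c.png

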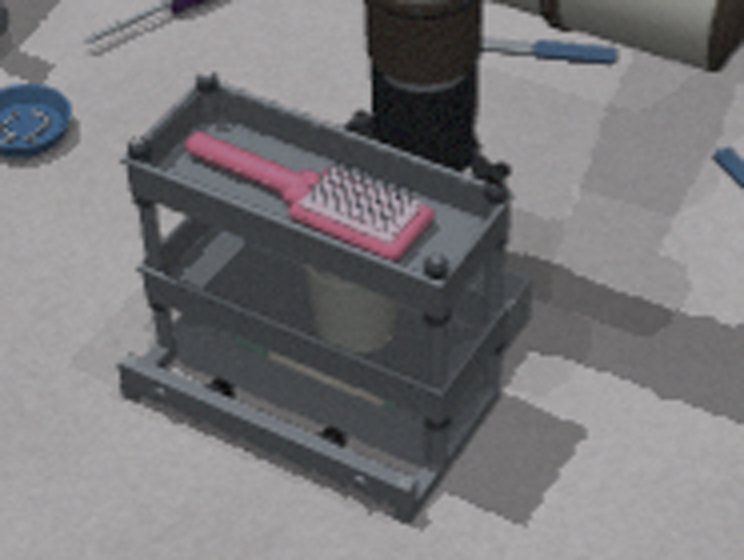

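>>> {"name": "send_rows", "arguments": {"translation": [[-0.002,0,0],[-0.004,0,0],[-0.006,0,0],[-0.008,0,0],[-0.01,0,0],[-0.011,0,0],[-0.011,0,0],[-0.011,0,0]], "yaw": [0,0,0,0,0,0,0,0], "fingers": [255,255,255,255,255,255,255,255]}}

```text
clock: 9.45
position: [615.1, -76.2, 13.6]
ee_rot: [-0.046, 0.999, -0.001, 0.002]
contact_force: [-0.2, -0.6, 1.9]
gripper_width: 17.2
```

>>> {"name": "send_rows", "arguments": {"translation": [[-0.001,0,0],[-0.002,0,0],[-0.003,0,0],[-0.003,0,0]], "yaw": [0,0,0,0], "fingers": [255,255,255,255]}}

```text
clock: 9.85
position: [618.3, -75.9, 13.6]
ee_rot: [-0.046, 0.999, -0.001, 0.002]
contact_force: [-1.1, 0.0, 1.6]
gripper_width: 17.1
```

>>> {"name": "send_rows", "arguments": {"translation": [[-0.0007,0,0],[-0.0015,0,0],[-0.0015,0,0],[-0.0015,0,0]], "yaw": [0,0,0,0], "fingers": [255,255,255,255]}}

```text
clock: 10.25
position: [619.9, -75.7, 13.6]
ee_rot: [-0.046, 0.999, -0.001, 0.002]
contact_force: [0.3, -0.2, 1.8]
gripper_width: 17.0
```

>>> {"name": "send_rows", "arguments": {"translation": [[-0.0007,0,0],[-0.0015,0,0],[-0.0015,0,0],[-0.0015,0,0]], "yaw": [0,0,0,0], "fingers": [255,255,255,255]}}

```text
clock: 10.65
position: [621.6, -75.5, 13.6]
ee_rot: [-0.046, 0.999, -0.001, 0.003]
contact_force: [-0.6, 0.5, 2.8]
gripper_width: 17.2
```

>>> {"name": "send_rows", "arguments": {"translation": [[-0.0007,0,0],[-0.0015,0,0],[-0.0015,0,0],[-0.0015,0,0]], "yaw": [0,0,0,0], "fingers": [255,255,255,255]}}

```text
clock: 11.05
position: [623.1, -75.4, 13.6]
ee_rot: [-0.046, 0.999, -0.001, 0.003]
contact_force: [-0.9, -0.2, 2.8]
gripper_width: 17.3
```

```bash
python3 look.py 7 scene; python3 -c "
import cv2
a=cv2.imread('pics/scene7.png')[235:290,175:265];cv2.imwrite('pics/scene7c.png',cv2.resize(a,None,fx=8,fy=8,interpolation=cv2.INTER_CUBIC))"
```

```text
11.05 [623.08808732 -75.42058019  13.59510562] [-4.57965247e-02  9.98947450e-01 -5.61388459e-04  2.52084690e-03] [-0.91682546 -0.20235309  2.75494778] [ 0.13775797  0.60788046 -0.22919911  0.00237387 -0.72880084 -1.61869585] 17.30025262048073
```

View pics/scene7c.png

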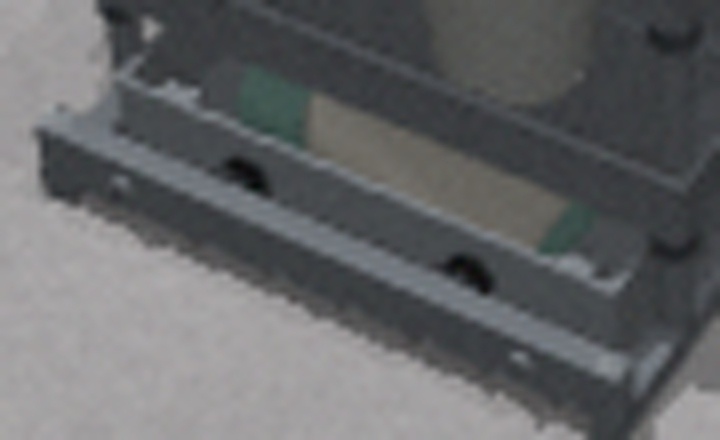

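>>> {"name": "send_rows", "arguments": {"translation": [[-0.0007,0,0],[-0.0015,0,0],[-0.0022,0,0],[-0.0022,0,0],[-0.0022,0,0]], "yaw": [0,0,0,0,0], "fingers": [255,255,255,255,255]}}

```text
clock: 11.6
position: [624.3, -75.3, 13.6]
ee_rot: [-0.046, 0.999, -0.001, 0.001]
contact_force: [-4.9, 0.2, 5.2]
gripper_width: 16.9
```

>>> {"name": "send_rows", "arguments": {"translation": [[-0.0015,0,0],[-0.002,0,0],[-0.0027,0,0],[-0.0035,0,0],[-0.0035,0,0],[-0.0035,0,0]], "yaw": [0,0,0,0,0,0], "fingers": [255,255,255,255,255,255]}}

```text
clock: 12.2
position: [625.6, -75.3, 13.6]
ee_rot: [-0.046, 0.999, -0.001, -0.001]
contact_force: [-8.0, 0.3, 6.9]
gripper_width: 17.2
```

```bash
python3 -c "
from bench import *
s=read_state();print(s['clock'],s['position'],s['contact_force'],s['wrist_torque'],s['ee_rot'])"
```

```text
12.2 [625.5608973  -75.27197688  13.61560597] [-7.95982092  0.28234261  6.94019697] [0.12236481 1.79575154 0.07019234] [-4.55498909e-02  9.98961626e-01 -5.55908829e-04 -7.54430627e-04]
```

>>> {"name": "send_rows", "arguments": {"translation": [[-0.0026,0,0],[-0.003,0,0],[-0.0034,0,0],[-0.0037,0,0],[-0.0037,0,0],[-0.0037,0,0],[-0.0037,0,0],[-0.0037,0,0]], "yaw": [0,0,0,0,0,0,0,0], "fingers": [255,255,255,255,255,255,255,255]}}

```text
clock: 13.0
position: [626.2, -75.3, 13.7]
ee_rot: [-0.045, 0.999, -0.001, -0.004]
contact_force: [-10.0, -0.1, 8.5]
gripper_width: 17.2
```

```bash
python3 look.py 8 scene side; python3 -c "
from bench import *
s=read_state();print(s['clock'],s['position'],s['contact_force'],s['wrist_torque'],s['ee_rot'])
import cv2
a=cv2.imread('pics/scene8.png')[235:290,175:265];cv2.imwrite('pics/scene8c.png',cv2.resize(a,None,fx=8,fy=8,interpolation=cv2.INTER_CUBIC))
a=cv2.imread('pics/side8.png')[130:310,180:420];cv2.imwrite('pics/side8c.png',cv2.resize(a,None,fx=3.3,fy=3.3,interpolation=cv2.INTER_CUBIC))"
```

```text
13.05 [626.18746589 -75.2627021   13.6319412 ] [-4.53362098e-02  9.98964591e-01 -5.11320859e-04 -3.75668048e-03] [-10.48718589   0.82112615   8.3976208 ] [ 1.36708255e-01  6.16367518e-01 -2.10193171e-01  4.87489686e-04
 -7.51811040e-01 -1.61715777e+00] 17.411712887541324
13.1 [626.18488308 -75.26996541  13.63870958] [-9.73655336 -0.51495707  9.24554045] [0.11539535 2.09941115 0.18507755] [-4.53502294e-02  9.98963949e-01 -5.25149444e-04 -3.75635475e-03]
```

View pics/scene8c.png

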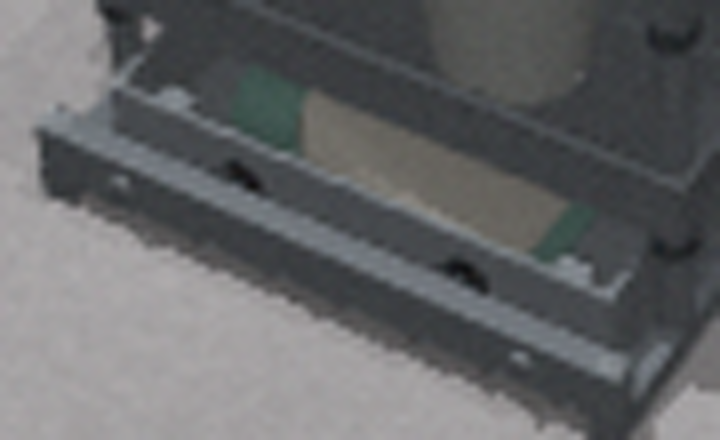

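View pics/side8c.png

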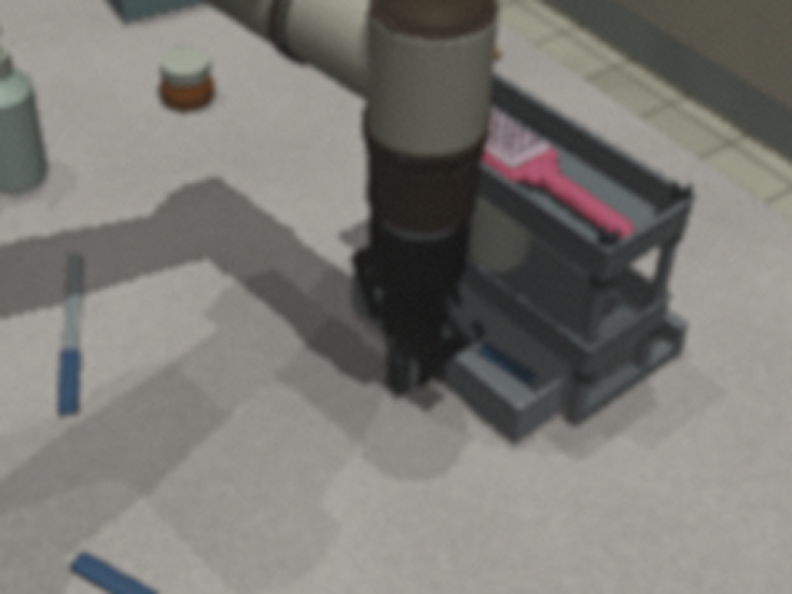

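>>> {"name": "send_rows", "arguments": {"translation": [[-0.0033,0,0],[-0.0035,0,0],[-0.0035,0,0],[-0.0035,0,0],[-0.0035,0,0],[-0.0035,0,0],[-0.0035,0,0],[-0.0035,0,0],[-0.0035,0,0],[-0.0035,0,0],[-0.0035,0,0],[-0.0035,0,0]], "yaw": [0,0,0,0,0,0,0,0,0,0,0,0], "fingers": [255,255,255,255,255,255,255,255,255,255,255,255]}}

```text
clock: 14.3
position: [626.4, -75.3, 13.6]
ee_rot: [-0.045, 0.999, -0.0, -0.007]
contact_force: [-11.6, -0.0, 10.1]
gripper_width: 17.1
```

Run:
```python
from bench import *
import numpy as np,cv2
F=[];P=[];T=[]
for i in range(64):
    im=get_image("scene" if i%2 else "side");s=read_state();F.append(s['contact_force']);P.append(s['position']);T.append(s['wrist_torque'])
F=np.array(F);P=np.array(P);print(s['clock'],F[::9].round(1).tolist(),F.mean(0),F.std(0),np.mean(T,0));print(P[0],P[-1],np.ptp(P,axis=0),s['ee_rot'])
a=get_image("scene")[235:290,175:265];cv2.imwrite('pics/scene9c.png',cv2.resize(a,None,fx=8,fy=8,interpolation=cv2.INTER_CUBIC))
```

```text
17.5 [[-11.0, 0.2, 9.0], [-12.0, 1.0, 9.3], [-10.8, 0.5, 9.0], [-10.7, -0.2, 8.7], [-10.6, 0.1, 9.7], [-11.2, -0.2, 9.2], [-11.2, 0.9, 9.0], [-11.3, 0.8, 8.1]] [-10.90194474   0.32749604   9.07785696] [0.44540627 0.50039803 0.46271935] [0.1883084  2.22583425 0.19389421]
[626.38314207 -75.27986736  13.61755508] [626.3752815  -75.29986536  13.633595  ] [0.0633248  0.05672729 0.06115573] [-4.52154960e-02  9.98952511e-01 -4.73345376e-04 -7.01543307e-03]
```

View pics/scene9c.png

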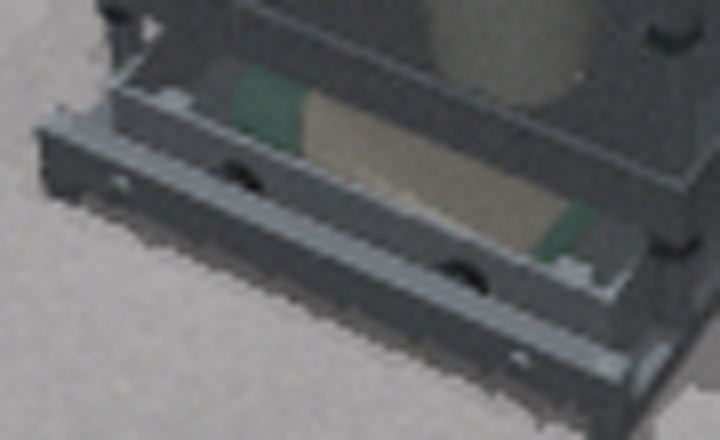

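Run:
```python
from h import *
im=cv2.imread('pics/scene9c.png')
q=np.array([740.83,-65.58,.0905])
def up(P,dy):return ((proj("scene",tf(q,P))-[175,235]+.5)*8-.5)+[0,dy]
def seg(a,b,col,dy=0):
    p=up([a,b],dy).round().astype(int);cv2.line(im,tuple(map(int,p[0])),tuple(map(int,p[1])),col,1);print(p.tolist(), (p[1,1]-p[0,1])/(p[1,0]-p[0,0]))
for yaw,col in((0,(0,255,0)),(.04,(0,0,255))):
    c,s=np.cos(yaw),np.sin(yaw)
    f=lambda x,y,z:(-15+c*x-s*y,s*x+c*y,z)
    seg(f(80,-100,44),f(80,100,44),col,11)
seg((75,-117,36),(75,117,36),(255,255,0),11)
# mid-tray rear rim reference? print
cv2.imwrite('pics/scene9o.png',im)
```

```text
[[106, 90], [606, 306]] 0.432
[[107, 101], [620, 301]] 0.3898635477582846
[[52, 107], [636, 362]] 0.4366438356164384
```

View pics/scene9o.png

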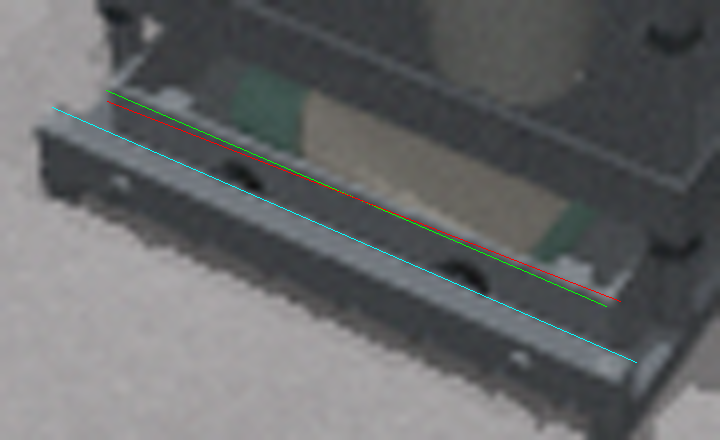

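Run:
```python
import cv2,numpy as np
im=cv2.imread('pics/scene9c.png');g=cv2.cvtColor(im,cv2.COLOR_BGR2GRAY).astype(float)
g=cv2.GaussianBlur(g,(0,0),4)
dy=np.gradient(g,axis=0)
def edge(p0,p1,sign,w=12,n=80):
    pts=[]
    for x in np.linspace(p0[0],p1[0],n).astype(int):
        yc=p0[1]+(p1[1]-p0[1])*(x-p0[0])/(p1[0]-p0[0]);ys=np.arange(int(yc)-w,int(yc)+w+1)
        pts.append((x,ys[np.argmax(sign*dy[ys,x])]))
    pts=np.array(pts,float)
    vx,vy,x0,y0=cv2.fitLine(pts.astype(np.float32),cv2.DIST_HUBER,0,.01,.01).ravel()
    r=(pts[:,1]-y0)-(pts[:,0]-x0)*vy/vx
    print("slope",vy/vx,"y@360",y0+(360-x0)*vy/vx,"std",r.std())
edge((130,97),(600,295),-1)   # rim: bright->dark below
edge((290,225),(600,350),1)   # rail front top edge dark->bright
edge((100,125),(610,345),1)
edge((60,142),(610,375),-1)   # rail top rear edge
edge((270,10),(670,182),-1)   # middle tray rear rim
from h import proj,tf
q=np.array([740.83,-65.58,.0905])
for qy in(.0905,.1005,.1105):
  qq=q.copy();qq[2]=qy
  for X in(((65,-100,44),(65,100,44)),((75,-117,36),(75,117,36)),((47,-100,92),(47,100,92))):
    p=(proj("scene",tf(qq,X))-[175,235])*8;print(qy,X[0],(p[1,1]-p[0,1])/(p[1,0]-p[0,0]))
```

```text
slope 0.42826384 y@360 195.51526 std 1.4167735577295137
slope 0.4307148 y@360 241.19496 std 1.1683921445969723
slope 0.4380476 y@360 240.07423 std 1.2206060777876988
slope 0.44252717 y@360 269.92804 std 0.8656930145850814
slope 0.42200205 y@360 57.60999 std 2.30015560802708
0.0905 (65, -100, 44) 0.43180066141158824
0.0905 (75, -117, 36) 0.4358875893171564
0.0905 (47, -100, 92) 0.418092236393456
0.1005 (65, -100, 44) 0.4212588864243282
0.1005 (75, -117, 36) 0.4252259111891798
0.1005 (47, -100, 92) 0.40792299449143565
0.1105 (65, -100, 44) 0.41085046306606215
0.1105 (75, -117, 36) 0.41470011096222864
0.1105 (47, -100, 92) 0.3978809830959927
```

Run:
```python
from bench import *
s=read_state();print(s['clock'],s['contact_force'],s['position']);print(job_done())
```

```text
17.55 [-10.77401649   0.04883996   9.58060889] [626.35299589 -75.26019322  13.60536904]
the job is handed in; nothing more can be done
None
```

I gripped the bottom tray by its dark pull, squared it to the caddy, and slid it between the posts and under the middle tray onto both buffers. I handed the job in at 17.6 s with the gripper still closed and pushing. `job_done()` gives no verdict, so I don't know how it was scored.

**Push:** over the last 3.2 s before hand-in the wrist sensor read 10.9 N on average (spread 0.45 N) along the push. Tool movement over that time was under 0.07 mm. By travel, the buffers are compressed about 3.5 mm, which is about 8.4 N in all. The rest is drag, because the tool also presses down on the tray with about 9 N.

**Squareness and contents:** in the last scene picture the tray's back edge was within about 0.005 rad of the rear rail. The cream was still in the tray in that picture. The nail file was last seen in it at 13 s, in the side picture. Nothing else looked moved, and I saw no sign of the gripper touching the caddy.

**Check that disagreed:** the wrist moment about vertical was about 0.19 N m. If it came only from uneven buffers, the left would carry up to about 4 N more than the right, roughly 7 N and 3 N. The picture suggests a nearly even press, with the right about 0.5 N heavier. Either split is within 2 to 9 N on each buffer, and I left it uncorrected.

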